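# Put three mixed-up casting rings onto their own sprue formers

### The arm

A 7-joint arm with a two-finger parallel gripper is mounted at the origin on a cart in front of the work surface, level with it; the furniture and walls round the work are solid. World frame = base frame: x ahead of the robot, y to its left, z up, the work surface at z = 0. Lengths are in m, angles in rad, forces in N, time in s.
With the tool pointing down it reaches from about 0.425 to 0.875 m from the base axis. Payload 4.7 kg.
Tool frame: the origin (TCP) lies between the finger pads; the fingertips stand tcp_to_tips ahead of it and the grasp point (between the pads) lies 5 mm behind it (tcp_to_tips is the distance from the TCP to the fingertips, in m); z points along the fingers, x is the direction in which the jaws open and shut, and the axes are right-handed (so a half turn about z gives the same grasp; the last joint's range is limited). The gripper opens to 87 mm and grips with 3 to 60 N. Pads are 19 mm wide; open, the fingers measure 117 mm over their backs; the gripper's body (75 mm by 190 mm) begins 51 mm behind the grasp point.
Start: joints at [-1.324, 0.321, -0.07, 1.45, 0.023, 1.371, -0.057], TCP at [0.15, 0.632, 0.237] pointing down, gripper open.
Joint ranges: [-2.86, 2.86], [-0.3, 2.09], [-1.38, 1.24], [0.06, 2.45], [-1.56, 4.7], [0.09, 2.05], [-2.69, 2.69]. Speed limits (rad/s): [2.57, 2.57, 3.14, 3.14, 3.14, 3.14, 3.14].

### API

Orientations are given as a unit quaternion [w, x, y, z].
In Python, from plant import * gives the robot as it stands. The module is installed in compiled form; this text tells all that it offers.
- The arm moves only by the shell command python3 -m jog 'ROWS' [FORCE]. ROWS is text: rows parted by semicolons, each of 7 numbers parted by spaces: the shift along the tool's x, y, z in m, then the turn, a rotation vector about the tool's x, y, z in rad, then the opening, from 0 (shut) to 1 (fully open). In form: x y z wx wy wz gripper; .... A call has 1 to 12 rows; each row is the pose to reach, as a shift and turn from the pose commanded when the call began, along the tool's axes at that moment; what a row does not reach only later rows make up. A row lasts 1/12 s, in which the tool goes at most 41.7 mm and 7.16 degrees, less where a joint would pass 70% of its speed; a pose out of reach is approached as far as the arm can. A call with a gripper value outside its range is refused whole. The fingers move at their own pace and stop on an object; FORCE is the grip in N (left out, the last holds). Time passes only in rows, so rows that repeat a pose let the fingers close. It gives the time, the measured TCP pose, the force and the opening at its end, in the units of the state.
- state(): the state, without advancing time (a new reading comes with each control period).
- get_image(name): name is "scene" or "top" or "wrist"; returns a dict with "pixels" (400x640x3 uint8, blue, green, red), "z_map" (400x640 float32, m along the optical axis (not along the pixel's ray), 0 where there is no reading), "fov_y" (degrees; the focal length in pixels is half the picture's height over the tangent of half this angle, whatever the lens; pixels are square), "cx", "cy" (the principal point, pixels), "rvec" (rotation vector, rad) and "tvec" (3), from world to camera coordinates, as OpenCV has them; the wrist camera has in their place "tool_from_camera" (4x4, takes a point from camera to tool coordinates, whose origin is the TCP and whose axes are the tool frame's). Camera axes: x right, y down, z forward; pixel columns grow to the right and rows downward; lengths in m; the calibration is good to about 2 mm. A picture is of the moment at which its call begins: read the wrist's pose just before it.
- hand_in(): hands the job in, once; it reports no verdict.
The state is a dict: "clock": time; "qpos": joint angles; "joint_vel": joint speeds; "joint_efforts": joint torques, N m; "tcp_pos": TCP position; "orientation": TCP orientation; "ft_force": force on the tool from outside, world axes, zero at the start; "wrist_torque": the same for the moment, N m; "finger_gap": opening from 0.0 (shut) to 1.0 (fully open).
Only numpy, scipy, OpenCV 4.12 (cv2) and the standard library are available. Lean on these libraries where they do the work, as an engineer would, in place of code of your own. Each camera call takes 0.05 s, during which the arm holds its last target.

### The job

The wax patterns are sprued and ready to be invested, but the three steel casting rings have been stood over the wrong sprue formers. Put each ring over the rubber former of its own size, fully down on the flange all round, upright around the wax pattern; only one ring fits on a former at a time, so stand one aside on a clear spot of the mat meanwhile. Keep the rings upright and lower them gently, for the wax is fragile, and leave the bowl, the spatula and the bur block where they are.

Things in the scene. Friction and masses are not known exactly. Their poses are not given: they have to be found in the camera images.
- small_ring: the small casting ring: a plain upright stainless-steel tube open at both ends, outer diameter 38 mm, inner diameter 33 mm, height 46 mm; origin on its axis at the lower rim, z along the axis, up. Loose, about 80 g. Grip it across the outside near the upper rim. It belongs on the small former
- medium_ring: the medium casting ring: a plain upright stainless-steel tube open at both ends, outer diameter 49 mm, inner diameter 44 mm, height 52 mm; origin on its axis at the lower rim, z along the axis, up. Loose, about 120 g. Grip it across the outside near the upper rim. It belongs on the medium former
- large_ring: the large casting ring: a plain upright stainless-steel tube open at both ends, outer diameter 60 mm, inner diameter 55 mm, height 58 mm; origin on its axis at the lower rim, z along the axis, up. Loose, about 160 g. Grip it across the outside near the upper rim. It belongs on the large former
- small_former: the small sprue former (mm): red-brown rubber disc (flange), diameter 70, 8 thick; its flat top is the ring's seat. In the middle a locating collar, diameter 28, from height 8 to 14, then a 45-degree cone to height 24, carrying one wax crown (green, fragile, to height 48). Fixed. Origin: centre of underside, z up. Takes the small ring, 2.5 mm clear
- medium_former: the medium sprue former (mm): red-brown rubber disc (flange), diameter 81, 8 thick; its flat top is the ring's seat. In the middle a locating collar, diameter 39, from height 8 to 14, then a 45-degree cone to height 29, carrying two wax crowns on a forked sprue (green, fragile, to height 50). Fixed. Origin: centre of underside, z up. Takes the medium ring, 2.5 mm clear
- large_former: the large sprue former (mm): red-brown rubber disc (flange), diameter 92, 8 thick; its flat top is the ring's seat. In the middle a locating collar, diameter 50, from height 8 to 14, then a 45-degree cone to height 34.5, carrying a three-unit wax bridge on a runner bar (green, fragile, to height 57). Fixed. Origin: centre of underside, z up. Takes the large ring, 2.5 mm clear
- mixing_bowl: bystander: green rubber mixing bowl, 113 mm diameter, 67 mm high, origin at the centre of its underside; leave alone
- plaster_spatula: bystander: plaster spatula with turned wooden handle, 22 x 198 x 18 mm, lying flat, long along its y, origin at the middle of its underside; leave alone
- bur_block: bystander: block with burs standing in it, 28 (x) x 70 (y) x 49 mm high, origin at the centre of its underside; leave alone

How it is judged:
By the outcome, as a careful person would: the job done as asked, in the order asked, and still so for the second after the job is handed in, with the robot touching nothing.
It also fails if it takes over 104 s, if anything falls off the work surface, if the arm or the gripper's body presses on something with over 40 N, if the wrist force passes 120 N, or if a joint passes its speed limit or range.

## Working session

There is one attempt and no reset: what is moved stays moved. The work goes in short steps, Python scripts to look and compute and a shell command to move; the robot and the scene stay as the last step left them, time stands still between calls to the robot, and variables do not carry over. Pictures are saved under pics/ and viewed, and the job is handed in when it is done.

```bash
mkdir -p pics; ls; python3 - <<'E'
from plant import *
import cv2
s=state()
for k in s: print(k,s[k])
for n in("scene","top","wrist"):
    g=get_image(n); cv2.imwrite(f"pics/{n}0.png",g["pixels"])
    print(n,{k:v for k,v in g.items() if k not in("pixels","z_map")})
E
```

```text
pics
clock 0.0
qpos [-1.32390969  0.32179705 -0.07010388  1.45169897  0.02261262  1.37079274
 -0.0569066 ]
joint_vel [-1.67994895e-03  1.00400579e-03 -9.66101467e-05  1.99404470e-04
  5.19571301e-04 -8.12555732e-04 -2.74044989e-04]
joint_efforts [-1.41976589e-04 -4.91280019e+01 -4.04051598e-01 -3.12529886e+01
 -6.39930367e-02  4.35029995e-02  1.57211844e-04]
tcp_pos [0.14986487 0.63193548 0.23546646]
orientation [ 6.32642210e-04  7.84424884e-01  6.20223097e-01 -7.14529415e-04]
ft_force [-0.8177835  -0.99485476 -0.61418487]
wrist_torque [-0.03793848  0.03129553 -0.01727683]
finger_gap 0.9971546239268928
scene {'fov_y': 53.56004864206331, 'cx': 324.0342375747704, 'cy': 202.04154739534414, 'rvec': array([ 0.67763818, -2.60345206,  1.20298741]), 'tvec': array([0.45349744, 0.25362901, 0.6337035 ])}
top {'fov_y': 46.81062537714333, 'cx': 330.52924993773644, 'cy': 194.92411268898843, 'rvec': array([ 2.14238359, -2.18835019,  0.12834239]), 'tvec': array([-0.05479697,  0.56755181,  0.99409509])}
wrist {'fov_y': 63.39616179900261, 'cx': 319.2767288864085, 'cy': 199.41396764646066, 'tool_from_camera': array([[ 9.99999996e-01, -8.66227714e-05,  6.85164617e-06,
         5.20646402e-04],
       [ 8.18378958e-05,  9.65391069e-01,  2.60806588e-01,
        -7.08214013e-02],
       [-2.92063075e-05, -2.60806587e-01,  9.65391073e-01,
        -1.48083870e-01],
       [ 0.00000000e+00,  0.00000000e+00,  0.00000000e+00,
         1.00000000e+00]])}
```

View pics/top0.png

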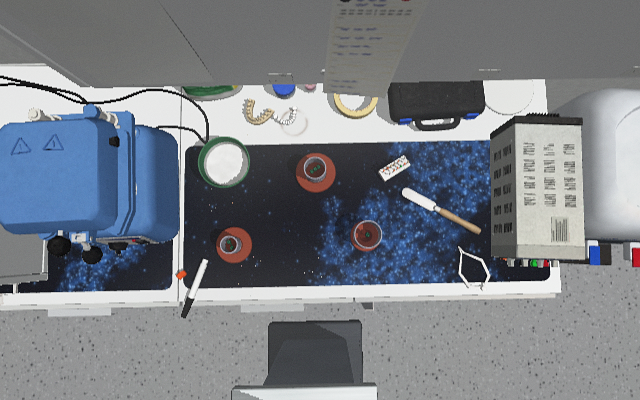

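View pics/scene0.png

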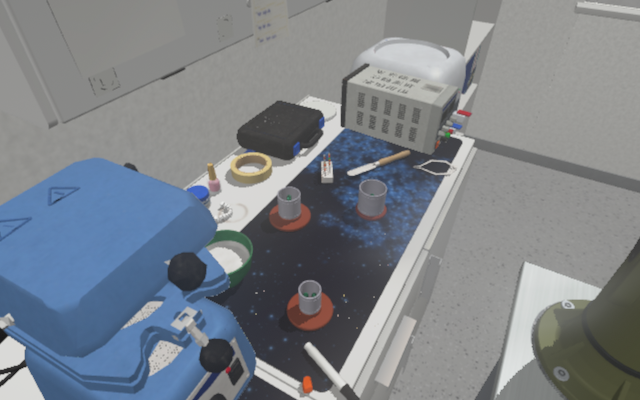

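```bash
python3 - <<'E'
import plant
print([k for k in dir(plant) if not k.startswith('__')]); print(getattr(plant,'tcp_to_tips',None))
E
```

```text
['Unreachable', 'get_image', 'hand_in', 'state', 'tcp_to_tips']
0.014
```

```bash
cat > h.py <<'E'
import numpy as np,cv2
from plant import *
from scipy.spatial.transform import Rotation as R
def f(g): return 200/np.tan(np.radians(g["fov_y"])/2)
def cloud(n):
    s=state(); g=get_image(n); z=g["z_map"]; v,u=np.mgrid[:400,:640]
    P=np.stack([(u-g["cx"])/f(g)*z,(v-g["cy"])/f(g)*z,z],-1)
    if n=="wrist":
        T=g["tool_from_camera"]; P=P@T[:3,:3].T+T[:3,3]
        q=s["orientation"]; P=P@R.from_quat([q[1],q[2],q[3],q[0]]).as_matrix().T+s["tcp_pos"]
    else:
        M=cv2.Rodrigues(g["rvec"])[0]; P=(P-g["tvec"])@M
    P[z==0]=np.nan
    return g,P
def proj(g,p):
    M=cv2.Rodrigues(g["rvec"])[0]; c=M@np.array(p)+g["tvec"]; return c[:2]/c[2]*f(g)+[g["cx"],g["cy"]]
E
python3 - <<'E'
from h import *
g,P=cloud("top")
print("tcp px",proj(g,[.15,.632,.236]),"base",proj(g,[0,0,0]))
for uv in [(232,243),(315,172),(368,236),(223,162),(394,167),(440,210),(260,220),(450,200),(300,260),(395,100),(500,150),(150,200),(100,150),(400,50)]:
    print(uv,P[uv[1],uv[0]].round(3))
# red mask
b=g["pixels"].astype(int); m=((b[...,2]>80)&(b[...,2]>1.6*b[...,0])&(b[...,2]>1.6*b[...,1])).astype(np.uint8)
n,l,st,c=cv2.connectedComponentsWithStats(m)
for i in range(1,n):
    if st[i,4]>100: 
        Q=P[l==i]; print(st[i],c[i].round(1),np.nanmean(Q,0).round(3),np.nanmin(Q,0).round(3),np.nanmax(Q,0).round(3))
g2=cv2.resize(g["pixels"][120:300,170:500],None,fx=2.4,fy=2.4,interpolation=cv2.INTER_CUBIC); cv2.imwrite("pics/topz.png",g2)
E
```

```text
tcp px [-81.51344468 437.17725764] base [305.05962943 458.72207113]
(232, 243) [0.465 0.152 0.031]
(315, 172) [ 0.618 -0.033  0.035]
(368, 236) [ 0.473 -0.146  0.043]
(223, 162) [0.646 0.172 0.032]
(394, 167) [ 0.629 -0.212  0.018]
(440, 210) [ 0.529 -0.313  0.014]
(260, 220) [0.516 0.094 0.005]
(450, 200) [ 0.552 -0.34  -0.   ]
(300, 260) [ 0.424  0.005 -0.002]
(395, 100) [ 0.773 -0.214  0.056]
(500, 150) [ 0.652 -0.435  0.072]
(150, 200) [0.551 0.291 0.142]
(100, 150) [0.61  0.295 0.339]
(400, 50) [ 0.695 -0.155  0.496]
[296 153  40  40 698] [316.6 175.2] [ 0.615 -0.036  0.008] [ 0.577 -0.079 -0.003] [0.667 0.011 0.014]
[356 223  22  24 313] [366.4 233.9] [ 0.479 -0.146  0.01 ] [ 0.452 -0.17   0.004] [ 0.504 -0.122  0.026]
[216 227  36  36 685] [235.5 244.8] [0.461 0.149 0.008] [ 0.422  0.113 -0.003] [0.501 0.193 0.03 ]
[632 248   8  19 137] [635.9 257.2] [ 0.413 -0.771 -0.024] [ 0.392 -0.782 -0.029] [ 0.434 -0.761 -0.019]
```

View pics/topz.png

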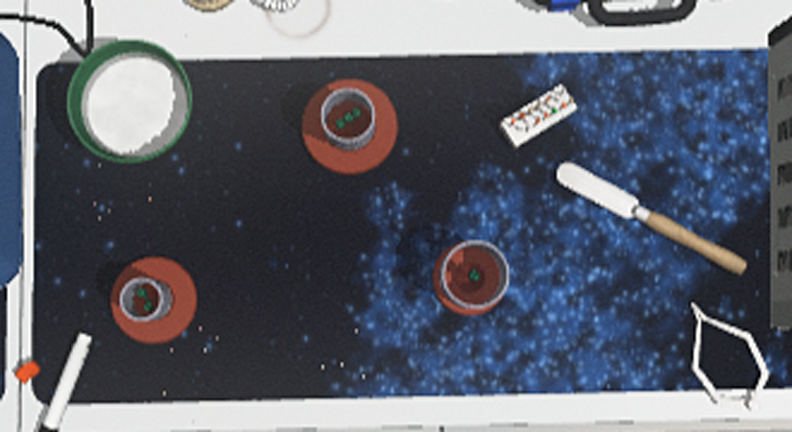

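View pics/wrist0.png

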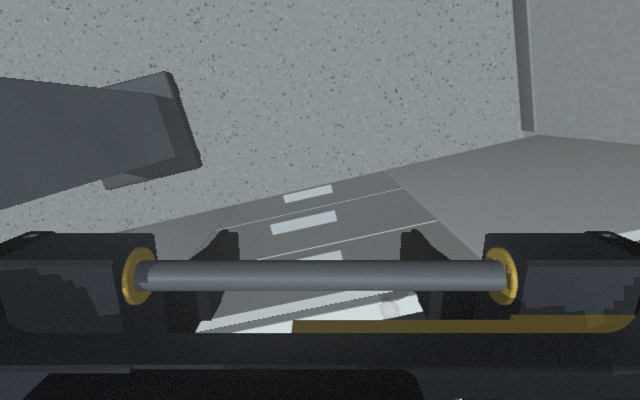

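```bash
python3 - <<'E'
from h import *
for n in ("top","scene"):
    g,P=cloud(n); Q=P.reshape(-1,3); Q=Q[~np.isnan(Q[:,0])]
    for x0 in np.arange(.1,.75,.05):
        m=(Q[:,0]>x0)&(Q[:,0]<x0+.05)&(Q[:,2]>.05)&(Q[:,1]>.2)&(Q[:,1]<.8)
        if m.sum()>3: print(n,x0.round(2),"ymin",Q[m,1].min().round(3),"zmax",Q[m,2].max().round(3), m.sum())
g,P=cloud("top"); Q=P.reshape(-1,3)
# ring rims: points near expected rim heights
for nm,c,h,d in (("small",(.461,.149),.054,.038),("medium",(.615,-.035),.060,.049),("large",(.479,-.146),.066,.060)):
    m=(np.hypot(Q[:,0]-c[0],Q[:,1]-c[1])<.05)&(abs(Q[:,2]-h)<.008)
    q=Q[m]; print(nm,m.sum(),(q[:,:2].min(0)+q[:,:2].max(0))/2,np.ptp(q,0),np.median(q[:,2]))
E
```

```text
top 0.35 ymin 0.564 zmax 0.159 167
top 0.4 ymin 0.35 zmax 0.336 1134
top 0.45 ymin 0.273 zmax 0.348 4317
top 0.5 ymin 0.272 zmax 0.354 5358
top 0.55 ymin 0.274 zmax 0.354 5192
top 0.6 ymin 0.2 zmax 0.354 5158
top 0.65 ymin 0.2 zmax 0.629 9017
top 0.7 ymin 0.215 zmax 0.599 669
scene 0.4 ymin 0.348 zmax 0.336 1010
scene 0.45 ymin 0.276 zmax 0.347 17262
scene 0.5 ymin 0.281 zmax 0.351 15750
scene 0.55 ymin 0.291 zmax 0.351 8095
scene 0.6 ymin 0.274 zmax 0.352 5246
scene 0.65 ymin 0.2 zmax 0.499 11157
scene 0.7 ymin 0.201 zmax 0.498 3100
small 99 [0.46331761 0.15277773] [0.0363756  0.03795442 0.01574203] 0.05393139571238255
medium 118 [ 0.62372431 -0.0333607 ] [0.04893007 0.04547983 0.0156215 ] 0.05979614889047479
large 113 [ 0.47825154 -0.14371244] [0.05758126 0.0580161  0.01174116] 0.06557728794014404
```

```bash
cat >> h.py <<'E'
def rows(*tg,yaw=None):
    """tg: (x,y,z) world TCP; yaw = angle of tool x axis in world"""
    s=state(); q=s["orientation"]; M=R.from_quat([q[1],q[2],q[3],q[0]]).as_matrix()
    print("t",round(s["clock"],2),"pos",s["tcp_pos"].round(4),"yaw",round(np.degrees(np.arctan2(M[1,0],M[0,0])),2),"tilt z",M[:,2].round(4),"gap",round(float(s["finger_gap"]),3),"F",np.round(s["ft_force"],1))
    for t in tg: print("  shift",(M.T@(np.array(t)-s["tcp_pos"])).round(4))
    if yaw is not None:
        c,d=np.cos(yaw),np.sin(yaw); T=np.array([[c,d,0],[d,-c,0],[0,0,-1]])
        print("  rotvec",R.from_matrix(M.T@T).as_rotvec().round(4))
E
python3 - <<'E'
from h import *
rows((.33,.35,.237),(.42,.08,.237),(.42,.08,.237),(.40,.153,.237),yaw=np.pi/2)
E
```

```text
t 0.35 pos [0.15   0.6324 0.2364] yaw 76.66 tilt z [-0.e+00 -3.e-04 -1.e+00] gap 1.004 F [-0.2 -0.1  0.3]
  shift [-0.2332  0.2403 -0.0006]
  shift [-0.4752  0.3902 -0.0005]
  shift [-0.4752  0.3902 -0.0005]
  shift [-0.4088  0.3539 -0.0005]
  rotvec [-0.      0.0003 -0.2328]
```

```bash
python3 -m jog '-0.08 0.08 0 0 0 0 1; -0.16 0.16 0 0 0 -0.1 1; -0.233 0.24 0 0 0 -0.2 1; -0.233 0.24 0 0 0 -0.233 1; -0.233 0.24 0 0 0 -0.233 1; -0.233 0.24 0 0 0 -0.233 1; -0.233 0.24 0 0 0 -0.233 1; -0.233 0.24 0 0 0 -0.233 1; -0.233 0.24 0 0 0 -0.233 1;-0.233 0.24 0 0 0 -0.233 1'
python3 - <<'E'
from h import *
rows((.42,.08,.237),(.463,.153,.237),(.463,.153,.16),yaw=np.pi/2)
E
```

```text
clock: 1.18
tcp_pos: [0.3316, 0.3482, 0.2371]
orientation: [-0.0, 0.709, 0.705, 0.001]
ft_force: [0.2, 0.9, 0.6]
finger_gap: 0.999
t 1.18 pos [0.3316 0.3482 0.2371] yaw 89.67 tilt z [ 6.e-04  1.e-03 -1.e+00] gap 0.999 F [0.2 0.9 0.6]
  shift [-2.677e-01  9.000e-02 -2.000e-04]
  shift [-1.944e-01  1.325e-01 -1.000e-04]
  shift [-0.1945  0.1325  0.0769]
  rotvec [ 0.0006 -0.001  -0.0058]
```

```bash
python3 -m jog '-0.13 0.045 0 0 0 0 1; -0.268 0.09 0 0 0 0 1; -0.268 0.09 0 0 0 0 1; -0.268 0.09 0 0 0 0 1; -0.268 0.09 0 0 0 0 1; -0.268 0.09 0 0 0 0 1; -0.268 0.09 0 0 0 0 1; -0.195 0.132 0.04 0 0 0 1; -0.195 0.132 0.04 0 0 0 1;-0.195 0.132 0.04 0 0 0 1;-0.195 0.132 0.04 0 0 0 1;-0.195 0.132 0.04 0 0 0 1'
python3 - <<'E'
from h import *
rows((.463,.153,.2))
g,P=cloud("wrist"); cv2.imwrite("pics/w1.png",g["pixels"])
E
```

```text
clock: 2.18
tcp_pos: [0.4612, 0.1564, 0.196]
orientation: [0.0, 0.706, 0.708, -0.001]
ft_force: [-0.3, -0.6, 0.2]
finger_gap: 0.998
t 2.18 pos [0.4612 0.1564 0.196 ] yaw 90.18 tilt z [-0.0014 -0.0019 -1.    ] gap 0.998 F [-0.3 -0.6  0.2]
  shift [-0.0034  0.0018 -0.0039]
```

View pics/w1.png

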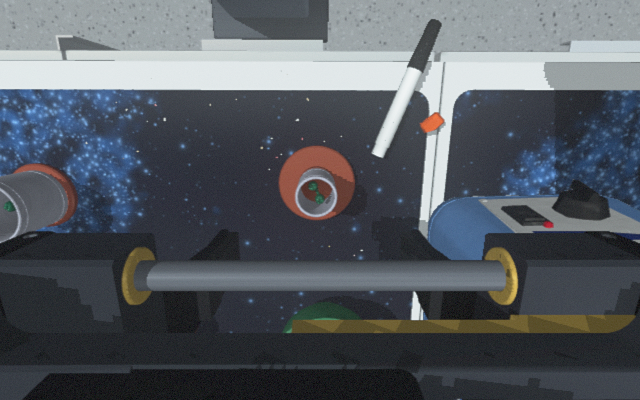

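```bash
cat >> h.py <<'E'
from scipy.optimize import least_squares
def cam(g,s):
    if "rvec" in g:
        M=cv2.Rodrigues(g["rvec"])[0]; return M.T,-M.T@g["tvec"]
    q=s["orientation"]; A=R.from_quat([q[1],q[2],q[3],q[0]]).as_matrix(); T=g["tool_from_camera"]
    return A@T[:3,:3],A@T[:3,3]+s["tcp_pos"]
def onplane(uv,g,s,h):
    Rm,o=cam(g,s); d=np.c_[(uv[:,0]-g["cx"])/f(g),(uv[:,1]-g["cy"])/f(g),np.ones(len(uv))]@Rm.T
    return (o+d*((h-o[2])/d[:,2])[:,None])[:,:2]
def circ(p,r,c0,fixr=True):
    fun=lambda v:np.hypot(p[:,0]-v[0],p[:,1]-v[1])-(r if fixr else v[2])
    o=least_squares(fun,list(c0)+([] if fixr else [r]),loss="cauchy",f_scale=.0007)
    return o.x,(abs(fun(o.x))<.0015).sum(),len(p)
def flange(g,P,s,c0,r,h=.008):
    b=g["pixels"].astype(int); m=((b[...,2]>60)&(b[...,2]>1.5*b[...,0])&(b[...,2]>1.5*b[...,1])).astype(np.uint8)
    m[~(np.hypot(P[...,0]-c0[0],P[...,1]-c0[1])<r+.025)]=0
    cs,_=cv2.findContours(m,cv2.RETR_EXTERNAL,cv2.CHAIN_APPROX_NONE)
    p=np.vstack([onplane(c[:,0].astype(float),g,s,h) for c in cs if len(c)>20])
    p=p[abs(np.hypot(*(p-c0).T)-r)<.012]
    return circ(p,r,c0),circ(p,r,c0,False)
def rim(g,P,s,c0,r,h,tol=.003):
    m=(abs(P[...,2]-h)<tol)&(np.hypot(P[...,0]-c0[0],P[...,1]-c0[1])<r+.015)
    p=P[m]; v,u=np.nonzero(m); q=onplane(np.c_[u,v].astype(float),g,s,h)
    q=q[abs(np.hypot(*(q-c0).T)-r)<.012]
    return circ(q,r-.00125,c0),circ(q,r-.00125,c0,False),np.median(p[:,2])
E
python3 - <<'E'
from h import *
s=state(); g,P=cloud("wrist"); rows()
print("formerM",flange(g,P,s,(.461,.149),.0405)); print("ringS",rim(g,P,s,(.463,.153),.019,.054))
s=state(); g,P=cloud("top")
print("formerM",flange(g,P,s,(.461,.149),.0405)); print("ringS",rim(g,P,s,(.463,.153),.019,.054))
print("formerL",flange(g,P,s,(.615,-.035),.046)); print("ringM",rim(g,P,s,(.623,-.033),.0245,.060))
print("formerS",flange(g,P,s,(.479,-.146),.035)); print("ringL",rim(g,P,s,(.478,-.144),.030,.066))
E
```

```text
t 2.28 pos [0.4616 0.1551 0.1971] yaw 90.02 tilt z [ 4.e-04 -0.e+00 -1.e+00] gap 0.999 F [ 0.1 -0.6  0.3]
formerM ((array([0.46381038, 0.15326519]), np.int64(208), 211), (array([0.46367968, 0.15325391, 0.03975748]), np.int64(211), 211))
ringS ((array([0.46271135, 0.15378754]), np.int64(119), 119), (array([0.46271064, 0.15379509, 0.01763969]), np.int64(119), 119), np.float64(0.053908786668661474))Traceback (most recent call last):
  File "<stdin>", line 5, in <module>
  File "h.py", line 42, in flange
    p=np.vstack([onplane(c[:,0].astype(float),g,s,h) for c in cs if len(c)>20])
    return _nx.concatenate(arrs, 0, dtype=dtype, casting=casting)
           ~~~~~~~~~~~~~~~^^^^^^^^^^^^^^^^^^^^^^^^^^^^^^^^^^^^^^^
ValueError: need at least one array to concatenate
```

```bash
python3 -m jog '-0.0013 0.0011 0.03 0 0 0 1; -0.0013 0.0011 0.06 0 0 0 1; -0.0013 0.0011 0.09 0 0 0 1; -0.0013 0.0011 0.11 0 0 0 1;-0.0013 0.0011 0.13 0 0 0 0.8; -0.0013 0.0011 0.146 0 0 0 0.6;-0.0013 0.0011 0.156 0 0 0 0.6;-0.0013 0.0011 0.156 0 0 0 0.6;-0.0013 0.0011 0.156 0 0 0 0.55;-0.0013 0.0011 0.156 0 0 0 0.55' 15
python3 - <<'E'
from h import *
s=state(); g,P=cloud("wrist"); rows((.4627,.1538,.041)); cv2.imwrite("pics/w2.png",g["pixels"])
E
```

```text
clock: 3.17
tcp_pos: [0.4638, 0.1544, 0.0419]
orientation: [0.0, 0.707, 0.707, 0.001]
ft_force: [-0.2, -0.1, 0.4]
finger_gap: 0.628
t 3.22 pos [0.464  0.1545 0.042 ] yaw 90.0 tilt z [ 0.0023  0.0014 -1.    ] gap 0.601 F [-0.5  0.7 -0.1]
  shift [-0.0007 -0.0013  0.001 ]
```

View pics/w2.png

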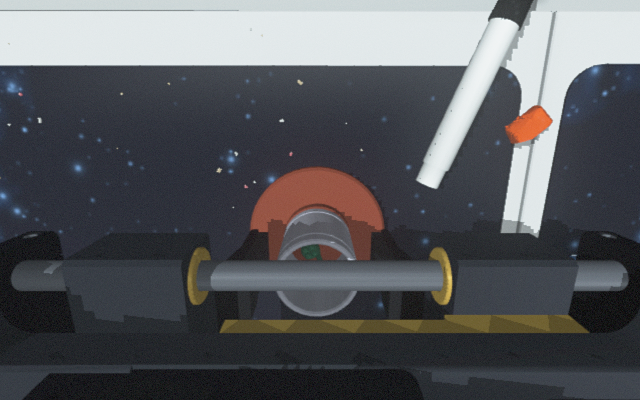

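```bash
python3 -m jog '-0.0005 -0.001 0.001 0 0 0 0.5; -0.0005 -0.001 0.001 0 0 0 0.45;-0.0005 -0.001 0.001 0 0 0 0.4;-0.0005 -0.001 0.001 0 0 0 0.3;-0.0005 -0.001 0.001 0 0 0 0.3;-0.0005 -0.001 0.001 0 0 0 0.3' 20
python3 -m jog '0 0 -0.01 0 0 0 0.3;0 0 -0.02 0 0 0 0.3;0 0 -0.04 0 0 0 0.3;0 0 -0.06 0 0 0 0.3;0 0 -0.085 0 0 0 0.3;0 0 -0.085 0 0 0 0.3;0 0 -0.085 0 0 0 0.3'
python3 - <<'E'
from h import *
s=state(); g,P=cloud("wrist"); rows((.48,.01,.125),(.48,.01,.034)); cv2.imwrite("pics/w3.png",g["pixels"])
print(rim(g,P,s,s["tcp_pos"][:2],.019,s["tcp_pos"][2]+.013,.006))
print("formerM",flange(g,P,s,(.4637,.1533),.0405))
E
```

```text
clock: 3.72
tcp_pos: [0.4622, 0.1535, 0.0399]
orientation: [0.0, 0.707, 0.707, 0.0]
ft_force: [-0.6, -1.7, 4.9]
finger_gap: 0.439
clock: 4.3
tcp_pos: [0.4631, 0.1544, 0.1266]
orientation: [0.0, 0.707, 0.707, 0.002]
ft_force: [0.3, 0.2, -2.1]
finger_gap: 0.441
t 4.35 pos [0.462  0.1539 0.1252] yaw 90.02 tilt z [ 0.001   0.0011 -1.    ] gap 0.438 F [ 0.6  0.3 -1. ]
  shift [-0.1439  0.0179  0.    ]
  shift [-0.144   0.0178  0.091 ]
((array([0.46354445, 0.15497465]), np.int64(952), 2187), (array([0.46376311, 0.15496589, 0.01831561]), np.int64(973), 2187), np.float64(0.13987301453955298))
formerM ((array([0.4640332 , 0.15329809]), np.int64(199), 218), (array([0.46340587, 0.15332484, 0.03984361]), np.int64(201), 218))
```

View pics/w3.png

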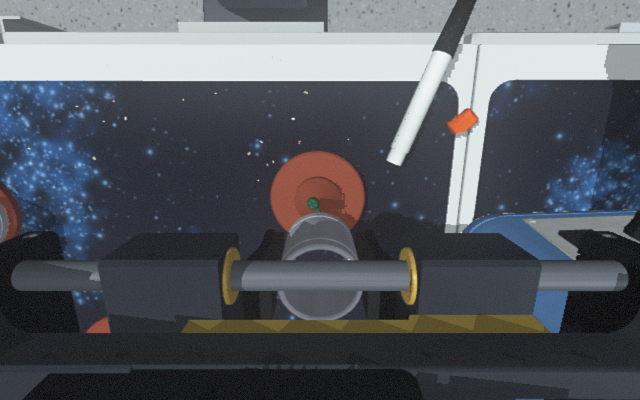

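```bash
python3 -m jog '-0.03 0.004 0 0 0 0 0.3; -0.07 0.01 0 0 0 0 0.3; -0.11 0.015 0 0 0 0 0.3; -0.144 0.018 0 0 0 0 0.3; -0.144 0.018 0 0 0 0 0.3; -0.144 0.018 0.03 0 0 0 0.3; -0.144 0.018 0.055 0 0 0 0.3; -0.144 0.018 0.075 0 0 0 0.3;-0.144 0.018 0.085 0 0 0 0.3;-0.144 0.018 0.089 0 0 0 0.3;-0.144 0.018 0.091 0 0 0 0.3;-0.144 0.018 0.091 0 0 0 0.3'
python3 - <<'E'
from h import *
s=state(); g,P=cloud("wrist"); rows((.48,.01,.0325)); cv2.imwrite("pics/w4.png",g["pixels"])
E
```

```text
clock: 5.35
tcp_pos: [0.4802, 0.0097, 0.0337]
orientation: [0.0, 0.707, 0.707, 0.0]
ft_force: [0.4, 0.7, -1.6]
finger_gap: 0.435
t 5.4 pos [0.4806 0.0098 0.0343] yaw 90.02 tilt z [ 1.2e-03  3.0e-04 -1.0e+00] gap 0.441 F [-0.5  0.3 -0.3]
  shift [ 0.0002 -0.0006  0.0018]
```

```bash
python3 -m jog '0 0 0.001 0 0 0 0.3; 0 0 0.002 0 0 0 0.3; 0 0 0.002 0 0 0 0.3;0 0 0.002 0 0 0 0.3'
python3 -m jog '0 0 0 0 0 0 0.46; 0 0 0 0 0 0 0.5; 0 0 0 0 0 0 0.6; 0 0 0 0 0 0 0.7; 0 0 -0.01 0 0 0 0.8;0 0 -0.04 0 0 0 0.8;0 0 -0.08 0 0 0 1;0 0 -0.12 0 0 0 1;0 0 -0.165 0 0 0 1;0 0 -0.165 0 0 0 1;0 0 -0.165 0 0 0 1'
python3 - <<'E'
from h import *
s=state(); g,P=cloud("wrist"); rows((.6,-.033,.2)); cv2.imwrite("pics/w5.png",g["pixels"])
print(rim(g,P,s,(.48,.01),.019,.046))
E
```

```text
clock: 5.73
tcp_pos: [0.4802, 0.0097, 0.0319]
orientation: [0.0, 0.707, 0.707, 0.0]
ft_force: [0.6, 0.2, -1.2]
finger_gap: 0.429
clock: 6.65
tcp_pos: [0.4821, 0.0097, 0.2003]
orientation: [0.002, 0.707, 0.707, 0.003]
ft_force: [0.4, -0.0, -0.7]
finger_gap: 0.988
t 6.7 pos [0.4805 0.0097 0.1979] yaw 90.0 tilt z [ 0.0027  0.0013 -1.    ] gap 0.986 F [ 0.  -0.2  0.4]
  shift [-0.0427  0.1195 -0.0018]
((array([0.48181972, 0.01062004]), np.int64(324), 336), (array([0.48181299, 0.01061761, 0.01768699]), np.int64(331), 336), np.float64(0.04554983493882796))
```

View pics/w5.png

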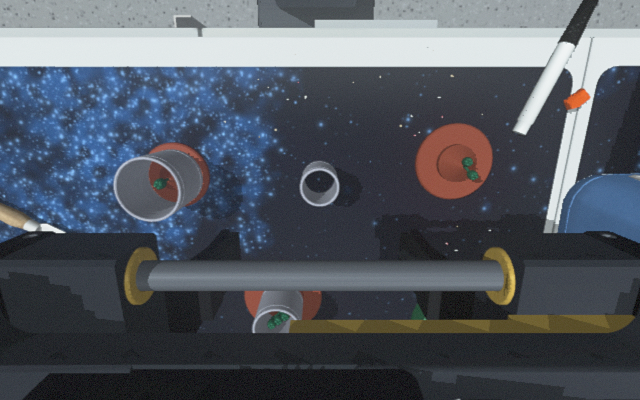

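```bash
python3 -m jog '-0.01 0.035 0 0 0 0 1; -0.025 0.07 0 0 0 0 1; -0.043 0.12 0 0 0 0 1; -0.043 0.14 0 0 0 0 1; -0.043 0.14 0 0 0 0 1;-0.043 0.14 0 0 0 0 1;-0.043 0.14 0 0 0 0 1'
python3 - <<'E'
from h import *
s=state(); g,P=cloud("wrist"); cv2.imwrite("pics/w6.png",g["pixels"])
print("formerL",flange(g,P,s,(.617,-.033),.046))
r=rim(g,P,s,(.623,-.033),.0245,.060); print("ringM",r)
rows((*r[0][0],.06),(*r[0][0],.047))
E
```

```text
clock: 7.28
tcp_pos: [0.6182, -0.0335, 0.1945]
orientation: [-0.001, 0.707, 0.707, -0.002]
ft_force: [0.3, 0.1, -0.2]
finger_gap: 1.004
formerL ((array([ 0.62515962, -0.0331744 ]), np.int64(178), 251), (array([ 0.62426131, -0.03325182,  0.04506143]), np.int64(204), 251))
ringM ((array([ 0.62375262, -0.03294052]), np.int64(168), 169), (array([ 0.623755  , -0.03294208,  0.02315136]), np.int64(169), 169), np.float64(0.060107997234136595))
t 7.33 pos [ 0.6183 -0.0332  0.1953] yaw 90.0 tilt z [-2.9e-03  3.0e-04 -1.0e+00] gap 1.006 F [ 0.9 -0.5  0.7]
  shift [0.0003 0.0059 0.1353]
  shift [0.0003 0.0059 0.1483]
```

View pics/w6.png

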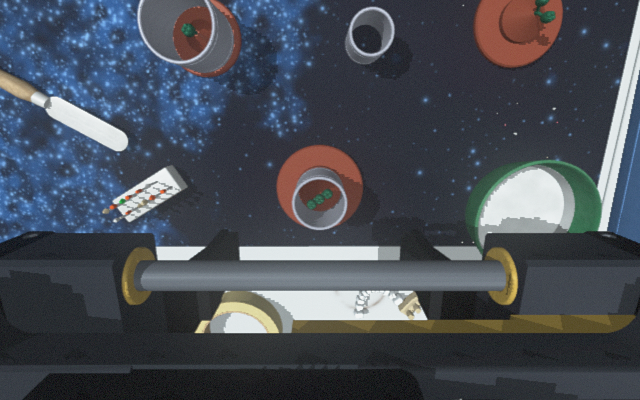

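```bash
python3 -m jog '0.0003 0.006 0.03 0 0 0 1; 0.0003 0.006 0.06 0 0 0 1; 0.0003 0.006 0.09 0 0 0 1; 0.0003 0.006 0.115 0 0 0 1;0.0003 0.006 0.135 0 0 0 0.8; 0.0003 0.006 0.145 0 0 0 0.7;0.0003 0.006 0.1485 0 0 0 0.7;0.0003 0.006 0.1485 0 0 0 0.7;0.0003 0.006 0.1485 0 0 0 0.7'
python3 - <<'E'
from h import *
rows((.6238,-.033,.0465)); s=state(); g,P=cloud("wrist"); cv2.imwrite("pics/w7.png",g["pixels"]);rows((.6238,-.033,.0465))
E
```

```text
clock: 8.08
tcp_pos: [0.6266, -0.0329, 0.0496]
orientation: [0.001, 0.707, 0.707, 0.001]
ft_force: [0.4, -0.9, 0.3]
finger_gap: 0.74
t 8.08 pos [ 0.6266 -0.0329  0.0496] yaw 90.02 tilt z [ 2.2e-03  5.0e-04 -1.0e+00] gap 0.74 F [ 0.4 -0.9  0.3]
  shift [-0.0001 -0.0028  0.0031]
t 8.13 pos [ 0.627  -0.033   0.0499] yaw 90.01 tilt z [ 2.8e-03  5.0e-04 -1.0e+00] gap 0.719 F [ 0.5  0.2 -0.2]
  shift [ 0.     -0.0032  0.0034]
```

View pics/w7.png

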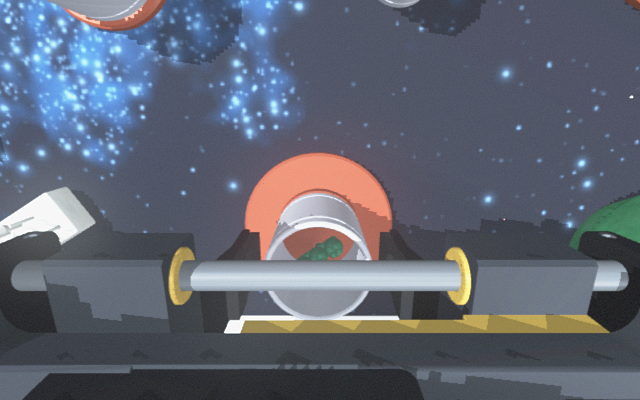

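```bash
python3 -m jog '0 -0.003 0.003 0 0 0 0.7; 0 -0.003 0.003 0 0 0 0.62; 0 -0.003 0.003 0 0 0 0.6;0 -0.003 0.003 0 0 0 0.58;0 -0.003 0.003 0 0 0 0.5;0 -0.003 0.003 0 0 0 0.45;0 -0.003 0.003 0 0 0 0.45;0 -0.003 0.003 0 0 0 0.45' 20
python3 -m jog '0 0 -0.005 0 0 0 0.45;0 0 -0.02 0 0 0 0.45;0 0 -0.04 0 0 0 0.45;0 0 -0.06 0 0 0 0.45;0 0 -0.085 0 0 0 0.45;0 0 -0.085 0 0 0 0.45;0 0 -0.085 0 0 0 0.45;0 0 -0.085 0 0 0 0.45'
python3 - <<'E'
from h import *
s=state(); g,P=cloud("wrist"); rows((.50,.153,.132),(.4637,.1533,.132)); cv2.imwrite("pics/w8.png",g["pixels"])
print(rim(g,P,s,s["tcp_pos"][:2],.0245,s["tcp_pos"][2]+.0145,.004))
print("formerL",flange(g,P,s,(.6238,-.033),.046))
E
```

```text
clock: 8.8
tcp_pos: [0.6232, -0.0333, 0.0454]
orientation: [0.0, 0.707, 0.707, 0.0]
ft_force: [0.3, -1.1, 2.5]
finger_gap: 0.561
clock: 9.47
tcp_pos: [0.6222, -0.0326, 0.1291]
orientation: [-0.001, 0.707, 0.707, -0.0]
ft_force: [-0.4, -0.8, -2.1]
finger_gap: 0.562
t 9.52 pos [ 0.6219 -0.0327  0.1286] yaw 90.02 tilt z [-2.5e-03  2.0e-04 -1.0e+00] gap 0.561 F [ 0.4 -0.3 -1.3]
  shift [ 0.1857 -0.1218 -0.0031]
  shift [ 0.1861 -0.1581 -0.003 ]
((array([ 0.6226144 , -0.03207856]), np.int64(1122), 1824), (array([ 0.62260629, -0.03207899,  0.02322026]), np.int64(1123), 1824), np.float64(0.14342557412440274))
formerL ((array([ 0.6247301 , -0.03313734]), np.int64(259), 328), (array([ 0.62435033, -0.03315852,  0.04528653]), np.int64(264), 328))
```

View pics/w8.png

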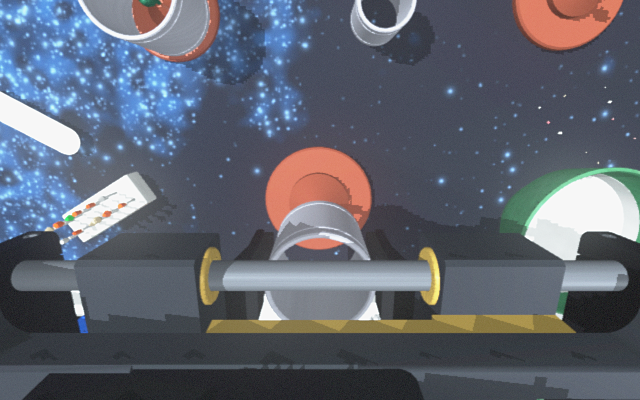

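```bash
python3 -m jog '0.02 -0.018 0 0 0 0 0.45;0.045 -0.04 0 0 0 0 0.45;0.07 -0.062 0 0 0 0 0.45;0.095 -0.084 0 0 0 0 0.45;0.12 -0.106 0 0 0 0 0.45;0.145 -0.128 0 0 0 0 0.45;0.17 -0.148 0 0 0 0 0.45;0.186 -0.158 0 0 0 0 0.45;0.186 -0.158 0 0 0 0 0.45;0.186 -0.158 0 0 0 0 0.45;0.186 -0.158 0 0 0 0 0.45;0.186 -0.158 0 0 0 0 0.45'
cat >> h.py <<'E'
def hold(c,rf,r,dz,k=4):
    A=[];B=[];T=[]
    for i in range(k):
        s=state(); g,P=cloud("wrist")
        A.append(rim(g,P,s,s["tcp_pos"][:2],r,s["tcp_pos"][2]+dz,.004)[0][0]); B.append(flange(g,P,s,c,rf)[0][0]); B.append(flange(g,P,s,c,rf)[1][0][:2]); T.append(s["tcp_pos"])
    A,B,T=[np.mean(v,0).round(4) for v in(A,B,T)]
    print("ring",A,"former",B,"tcp",T,"need world dx,dy",(B-A).round(4))
    return g
E
python3 - <<'E'
from h import *
g=hold((.4637,.1533),.0405,.0245,.0145); cv2.imwrite("pics/w9.png",g["pixels"]); rows()
E
```

```text
clock: 10.52
tcp_pos: [0.4653, 0.1515, 0.1296]
orientation: [0.0, 0.708, 0.706, -0.001]
ft_force: [0.6, -0.3, -1.5]
finger_gap: 0.563
ring [0.4658 0.1522] former [0.4638 0.1533] tcp [0.4654 0.1516 0.1297] need world dx,dy [-0.002   0.0011]
t 10.72 pos [0.4653 0.152  0.1299] yaw 89.91 tilt z [-1.e-04 -4.e-04 -1.e+00] gap 0.562 F [-0.8  0.4 -2.1]
```

View pics/w9.png

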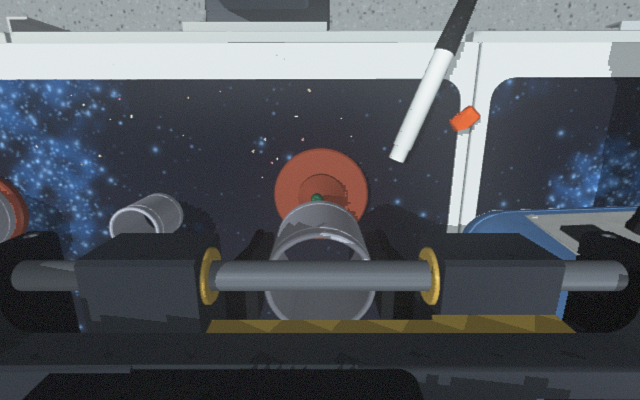

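```bash
python3 -m jog '0.0011 -0.002 0.01 0 0 0 0.45;0.0011 -0.002 0.02 0 0 0 0.45;0.0011 -0.002 0.03 0 0 0 0.45;0.0011 -0.002 0.035 0 0 0 0.45;0.0011 -0.002 0.035 0 0 0 0.45;0.0011 -0.002 0.035 0 0 0 0.45;0.0011 -0.002 0.035 0 0 0 0.45'
python3 - <<'E'
from h import *
g=hold((.4637,.1533),.0405,.0245,.0145); cv2.imwrite("pics/w10.png",g["pixels"]); rows()
g,P=cloud("scene"); cv2.imwrite("pics/s10.png",cv2.resize(g["pixels"][230:350,230:430],None,fx=4,fy=4,interpolation=cv2.INTER_CUBIC))
E
```

```text
clock: 11.3
tcp_pos: [0.4632, 0.1541, 0.0952]
orientation: [0.0, 0.707, 0.707, 0.0]
ft_force: [0.1, 0.1, -1.2]
finger_gap: 0.564
ring [0.4637 0.1547] former [0.4634 0.1533] tcp [0.4633 0.1542 0.0954] need world dx,dy [-0.0003 -0.0014]
t 11.5 pos [0.4633 0.1542 0.0955] yaw 90.01 tilt z [ 9.e-04  7.e-04 -1.e+00] gap 0.567 F [ 0.6 -0.2 -1.4]
```

View pics/s10.png

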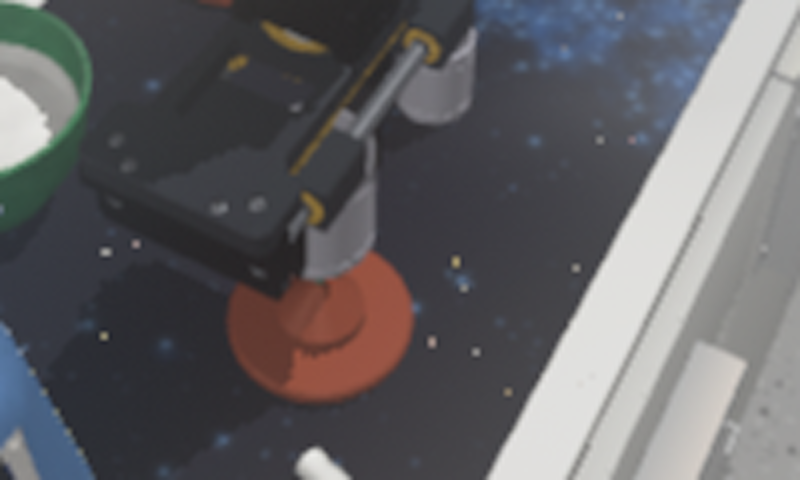

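```bash
python3 -m jog '-0.0014 0 0 0 0 0 0.45;-0.0014 -0.0003 0 0 0 0 0.45;-0.0014 -0.0003 0.003 0 0 0 0.45;-0.0014 -0.0003 0.008 0 0 0 0.45;-0.0014 -0.0003 0.013 0 0 0 0.45;-0.0014 -0.0003 0.018 0 0 0 0.45;-0.0014 -0.0003 0.022 0 0 0 0.45;-0.0014 -0.0003 0.026 0 0 0 0.45;-0.0014 -0.0003 0.03 0 0 0 0.45;-0.0014 -0.0003 0.03 0 0 0 0.45;-0.0014 -0.0003 0.03 0 0 0 0.45'
python3 - <<'E'
from h import *
g=hold((.4637,.1533),.0405,.0245,.0145); cv2.imwrite("pics/w11.png",g["pixels"]); rows()
E
```

```text
clock: 12.47
tcp_pos: [0.4625, 0.1525, 0.0648]
orientation: [-0.0, 0.707, 0.707, -0.0]
ft_force: [0.0, -0.0, -1.1]
finger_gap: 0.566
ring [0.4631 0.1532] former [0.4613 0.1534] tcp [0.4627 0.1526 0.0651] need world dx,dy [-0.0018  0.0002]
t 12.67 pos [0.4628 0.1528 0.0653] yaw 90.01 tilt z [ 5.e-04  4.e-04 -1.e+00] gap 0.566 F [-0.1  0.2 -2.2]
```

View pics/w11.png

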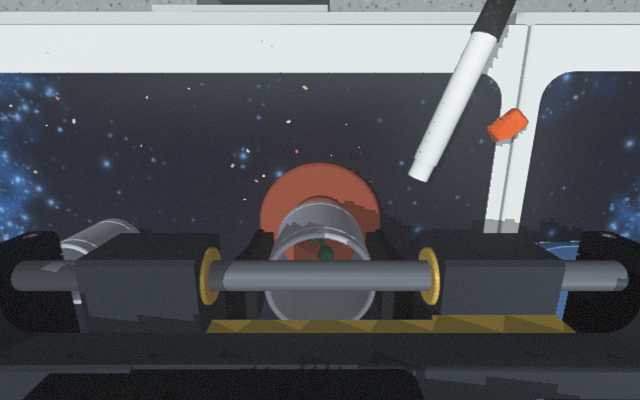

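```bash
python3 -m jog '0 0 0.003 0 0 0 0.45;0 0 0.006 0 0 0 0.45;0 0 0.009 0 0 0 0.45;0 0 0.0105 0 0 0 0.45;0 0 0.012 0 0 0 0.45;0 0 0.0135 0 0 0 0.45;0 0 0.015 0 0 0 0.45;0 0 0.016 0 0 0 0.45;0 0 0.017 0 0 0 0.45;0 0 0.0175 0 0 0 0.45;0 0 0.0175 0 0 0 0.45'
python3 - <<'E'
from h import *
g=hold((.4637,.1533),.0405,.0245,.0145,2); cv2.imwrite("pics/w12.png",g["pixels"]); rows()
E
```

```text
clock: 13.58
tcp_pos: [0.4626, 0.1526, 0.0475]
orientation: [-0.0, 0.707, 0.707, -0.0]
ft_force: [-0.3, 0.3, -1.8]
finger_gap: 0.561
ring [0.463  0.1532] former [0.4633 0.1533] tcp [0.4626 0.1526 0.0475] need world dx,dy [0.0003 0.0001]
t 13.68 pos [0.4627 0.1526 0.0476] yaw 90.01 tilt z [ 1.e-04  1.e-04 -1.e+00] gap 0.561 F [ 0.2 -0.6 -1.2]
```

No contact so far, and the ring is 2 mm from its seat. I'll lower it the rest of the way, then release.

```bash
python3 -m jog '0 0 0.001 0 0 0 0.45;0 0 0.0015 0 0 0 0.45;0 0 0.002 0 0 0 0.45;0 0 0.0025 0 0 0 0.45;0 0 0.0025 0 0 0 0.45'
python3 -m jog '0 0 0 0 0 0 0.57;0 0 0 0 0 0 0.6;0 0 0 0 0 0 0.65;0 0 0 0 0 0 0.7;0 0 0 0 0 0 0.75;0 0 -0.01 0 0 0 0.8;0 0 -0.03 0 0 0 0.9;0 0 -0.06 0 0 0 1;0 0 -0.1 0 0 0 1;0 0 -0.15 0 0 0 1;0 0 -0.15 0 0 0 1;0 0 -0.15 0 0 0 1'
python3 - <<'E'
from h import *
s=state(); g,P=cloud("wrist"); cv2.imwrite("pics/w13.png",g["pixels"]); rows((.47,-.144,.2))
print("F",flange(g,P,s,(.4637,.1533),.0405),"R",rim(g,P,s,(.4637,.1533),.0245,.060))
E
```

```text
clock: 14.1
tcp_pos: [0.4625, 0.1526, 0.045]
orientation: [-0.0, 0.707, 0.707, -0.0]
ft_force: [-0.5, -0.0, -1.1]
finger_gap: 0.559
clock: 15.1
tcp_pos: [0.4651, 0.1535, 0.1997]
orientation: [0.001, 0.707, 0.707, 0.004]
ft_force: [0.3, 0.4, -0.0]
finger_gap: 0.994
t 15.15 pos [0.4637 0.153  0.1972] yaw 90.01 tilt z [ 0.0036  0.0027 -1.    ] gap 0.998 F [ 0.   0.6 -0.1]
  shift [-0.297   0.0063 -0.0036]
F ((array([0.46427615, 0.15330824]), np.int64(165), 215), (array([0.46356634, 0.15332211, 0.03969023]), np.int64(174), 215)) R ((array([0.46430262, 0.15351067]), np.int64(451), 461), (array([0.46429113, 0.15350941, 0.02310885]), np.int64(455), 461), np.float64(0.059542145315926664))
```

View pics/w13.png

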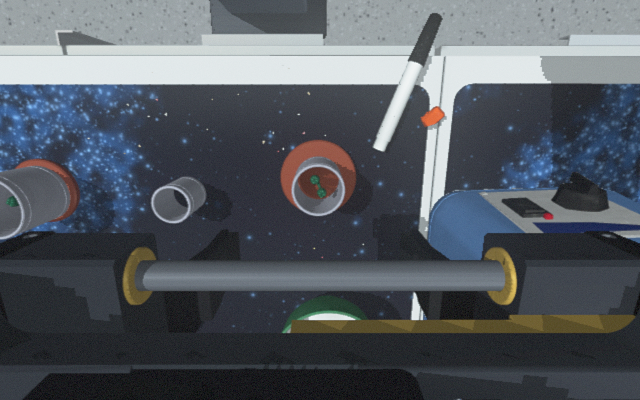

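```bash
python3 -m jog '-0.04 0.001 0 0 0 0 1;-0.08 0.002 0 0 0 0 1;-0.12 0.003 0 0 0 0 1;-0.16 0.004 0 0 0 0 1;-0.2 0.005 0 0 0 0 1;-0.24 0.007 0 0 0 0 1;-0.28 0.01 0 0 0 0 1;-0.297 0.012 0 0 0 0 1;-0.297 0.012 0 0 0 0 1;-0.297 0.012 0 0 0 0 1;-0.297 0.012 0 0 0 0 1;-0.297 0.012 0 0 0 0 1'
python3 - <<'E'
from h import *
for i in range(2):
    s=state(); g,P=cloud("wrist"); cv2.imwrite("pics/w14.png",g["pixels"])
    print("formerS",flange(g,P,s,(.478,-.144),.035))
    r=rim(g,P,s,(.478,-.144),.030,.066); print("ringL",r)
rows((*r[0][0],.051),yaw=np.pi/2)
E
```

```text
clock: 16.15
tcp_pos: [0.4744, -0.1425, 0.1943]
orientation: [-0.001, 0.706, 0.708, -0.0]
ft_force: [-1.0, -0.3, 0.5]
finger_gap: 1.0
formerS ((array([ 0.47887734, -0.14338378]), np.int64(88), 260), (array([ 0.47442761, -0.14356809,  0.03122445]), np.int64(135), 260))
ringL ((array([ 0.47936023, -0.143958  ]), np.int64(599), 636), (array([ 0.47933694, -0.14396002,  0.02853116]), np.int64(614), 636), np.float64(0.06550298145438574))
formerS ((array([ 0.4787862 , -0.14339231]), np.int64(90), 267), (array([ 0.47444991, -0.14296307,  0.0312235 ]), np.int64(137), 267))
ringL ((array([ 0.47934617, -0.14396418]), np.int64(589), 628), (array([ 0.47931466, -0.1439627 ,  0.02852837]), np.int64(612), 628), np.float64(0.06548719843885696))
t 16.25 pos [ 0.4746 -0.1428  0.1947] yaw 90.17 tilt z [-7.e-04  5.e-04 -1.e+00] gap 1.001 F [-0.4  0.4 -0.1]
  shift [-0.0013  0.0048  0.1437]
  rotvec [-0.0007 -0.0005  0.003 ]
```

View pics/w14.png

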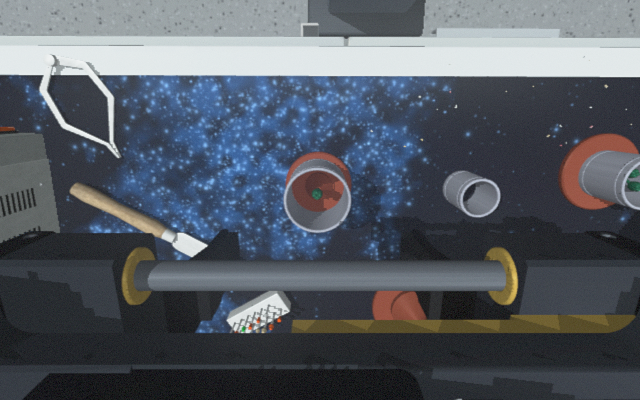

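```bash
python3 -m jog '-0.0008 0.004 0.03 0 0 0 1; -0.0008 0.004 0.06 0 0 0 1; -0.0008 0.004 0.09 0 0 0 1; -0.0008 0.004 0.11 0 0 0 1;-0.0008 0.004 0.125 0 0 0 0.9; -0.0008 0.004 0.136 0 0 0 0.85;-0.0008 0.004 0.14 0 0 0 0.8;-0.0008 0.004 0.14 0 0 0 0.8;-0.0008 0.004 0.14 0 0 0 0.8;-0.0008 0.004 0.14 0 0 0 0.8'
python3 - <<'E'
from h import *
s=state(); g,P=cloud("wrist"); cv2.imwrite("pics/w15.png",g["pixels"]);rows((.4793,-.1446,.051))
E
```

```text
clock: 17.08
tcp_pos: [0.4796, -0.1452, 0.0561]
orientation: [0.001, 0.707, 0.707, 0.001]
ft_force: [-0.2, -0.5, 0.8]
finger_gap: 0.804
t 17.13 pos [ 0.4796 -0.1452  0.0561] yaw 90.02 tilt z [ 2.2e-03  3.0e-04 -1.0e+00] gap 0.803 F [-0.1 -1.3  0.3]
  shift [ 0.0006 -0.0003  0.0051]
```

View pics/w15.png

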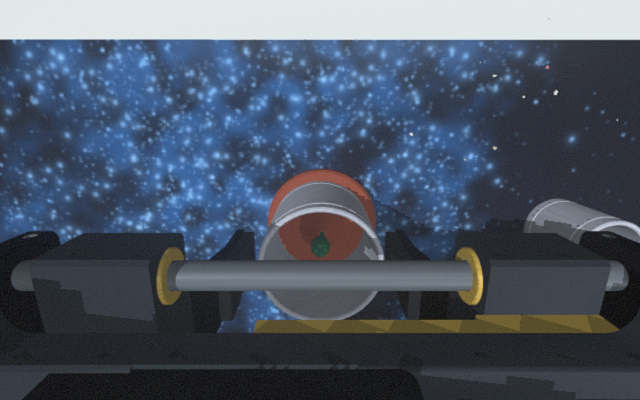

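```bash
python3 -m jog '0.0005 0 0.004 0 0 0 0.78; 0.0005 0 0.004 0 0 0 0.74; 0.0005 0 0.004 0 0 0 0.72;0.0005 0 0.004 0 0 0 0.7;0.0005 0 0.004 0 0 0 0.6;0.0005 0 0.004 0 0 0 0.55;0.0005 0 0.004 0 0 0 0.55;0.0005 0 0.004 0 0 0 0.55' 22
python3 -m jog '0 0 -0.005 0 0 0 0.55;0 0 -0.02 0 0 0 0.55;0 0 -0.04 0 0 0 0.55;0 0 -0.06 0 0 0 0.55;0 0 -0.085 0 0 0 0.55;0 0 -0.085 0 0 0 0.55;0 0 -0.085 0 0 0 0.55;0 0 -0.085 0 0 0 0.55'
python3 - <<'E'
from h import *
g=hold((.479,-.1435),.035,.030,.0145); rows((.6238,-.0335,.137)); cv2.imwrite("pics/w16.png",g["pixels"])
E
```

```text
clock: 17.8
tcp_pos: [0.4787, -0.1447, 0.0511]
orientation: [0.0, 0.707, 0.707, 0.0]
ft_force: [0.0, -0.3, 0.2]
finger_gap: 0.687
clock: 18.47
tcp_pos: [0.478, -0.1443, 0.1354]
orientation: [-0.001, 0.707, 0.707, -0.0]
ft_force: [0.6, 0.5, -2.2]
finger_gap: 0.688
ring [ 0.4778 -0.1438] former [ 0.4778 -0.1434] tcp [ 0.4777 -0.1444  0.1349] need world dx,dy [0.     0.0004]
t 18.67 pos [ 0.4778 -0.1446  0.1349] yaw 90.0 tilt z [-2.3e-03 -2.0e-04 -1.0e+00] gap 0.69 F [-0.3 -0.2 -1.7]
  shift [ 0.1111  0.146  -0.0024]
```

View pics/w16.png

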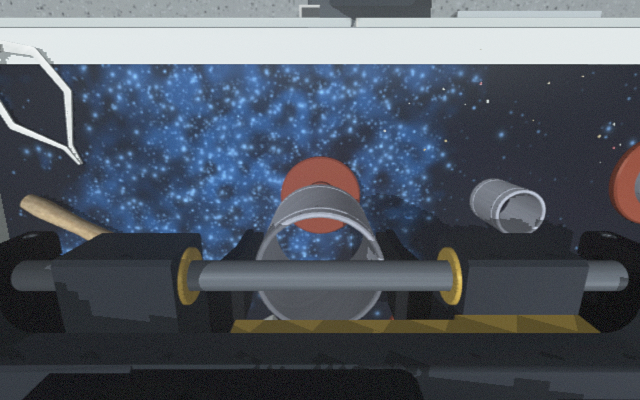

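```bash
python3 -m jog '0.015 0.018 0 0 0 0 0.55;0.032 0.04 0 0 0 0 0.55;0.05 0.065 0 0 0 0 0.55;0.07 0.09 0 0 0 0 0.55;0.087 0.115 0 0 0 0 0.55;0.102 0.133 0 0 0 0 0.55;0.111 0.144 0 0 0 0 0.55;0.111 0.146 0 0 0 0 0.55;0.111 0.146 0 0 0 0 0.55;0.111 0.146 0 0 0 0 0.55;0.111 0.146 0 0 0 0 0.55'
python3 - <<'E'
from h import *
g=hold((.624,-.033),.046,.030,.0145); rows((.6238,-.0335,.137)); cv2.imwrite("pics/w17.png",g["pixels"])
E
```

```text
clock: 19.58
tcp_pos: [0.6235, -0.0354, 0.1359]
orientation: [-0.0, 0.708, 0.706, -0.0]
ft_force: [0.4, -0.3, -0.6]
finger_gap: 0.686
ring [ 0.6238 -0.0345] former [ 0.6246 -0.0333] tcp [ 0.6237 -0.035   0.1361] need world dx,dy [0.0008 0.0012]
t 19.78 pos [ 0.6242 -0.0343  0.1364] yaw 89.95 tilt z [ 3.e-04  6.e-04 -1.e+00] gap 0.688 F [-0.3 -0.  -2.3]
  shift [ 0.0008 -0.0004 -0.0006]
```

View pics/w17.png

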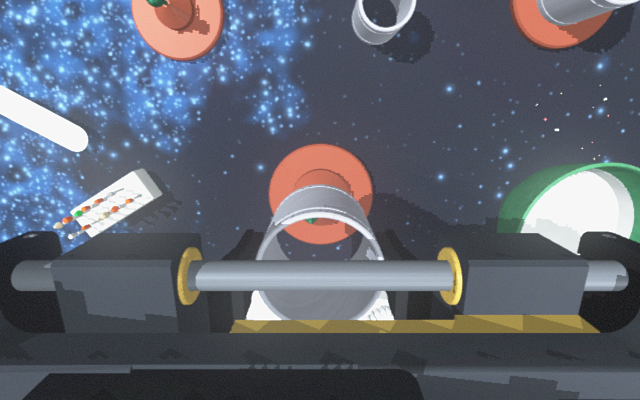

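```bash
python3 -m jog '0.0004 0 0.005 0 0 0 0.55;0.0004 0 0.01 0 0 0 0.55;0.0004 0 0.016 0 0 0 0.55;0.0004 0 0.021 0 0 0 0.55;0.0004 0 0.021 0 0 0 0.55;0.0004 0 0.021 0 0 0 0.55;0.0004 0 0.021 0 0 0 0.55;0.0004 0 0.021 0 0 0 0.55'
python3 - <<'E'
from h import *
g=hold((.624,-.033),.046,.030,.0145); rows()
E
```

```text
clock: 20.45
tcp_pos: [0.6249, -0.0334, 0.1153]
orientation: [0.0, 0.707, 0.707, 0.0]
ft_force: [0.0, 1.0, -1.9]
finger_gap: 0.69
ring [ 0.6249 -0.0328] former [ 0.6246 -0.0332] tcp [ 0.6249 -0.0333  0.1154] need world dx,dy [-0.0003 -0.0004]
t 20.65 pos [ 0.6248 -0.0332  0.1153] yaw 90.01 tilt z [ 5.e-04  1.e-04 -1.e+00] gap 0.689 F [-0.3 -1.1 -2.4]
```

```bash
python3 -m jog '-0.0004 -0.0003 0.002 0 0 0 0.55;-0.0004 -0.0003 0.006 0 0 0 0.55;-0.0004 -0.0003 0.01 0 0 0 0.55;-0.0004 -0.0003 0.014 0 0 0 0.55;-0.0004 -0.0003 0.018 0 0 0 0.55;-0.0004 -0.0003 0.022 0 0 0 0.55;-0.0004 -0.0003 0.026 0 0 0 0.55;-0.0004 -0.0003 0.029 0 0 0 0.55;-0.0004 -0.0003 0.03 0 0 0 0.55;-0.0004 -0.0003 0.03 0 0 0 0.55'
python3 - <<'E'
from h import *
g=hold((.624,-.033),.046,.030,.0145); rows();cv2.imwrite("pics/w18.png",g["pixels"])
E
```

```text
clock: 21.48
tcp_pos: [0.6242, -0.0337, 0.0847]
orientation: [-0.0, 0.707, 0.707, -0.0]
ft_force: [-0.4, -0.2, -1.3]
finger_gap: 0.687
ring [ 0.6244 -0.0331] former [ 0.6238 -0.0332] tcp [ 0.6244 -0.0337  0.085 ] need world dx,dy [-0.0006 -0.0001]
t 21.68 pos [ 0.6246 -0.0337  0.0854] yaw 90.01 tilt z [ 6.e-04  1.e-04 -1.e+00] gap 0.687 F [-0.1  0.1 -1.4]
```

View pics/w18.png

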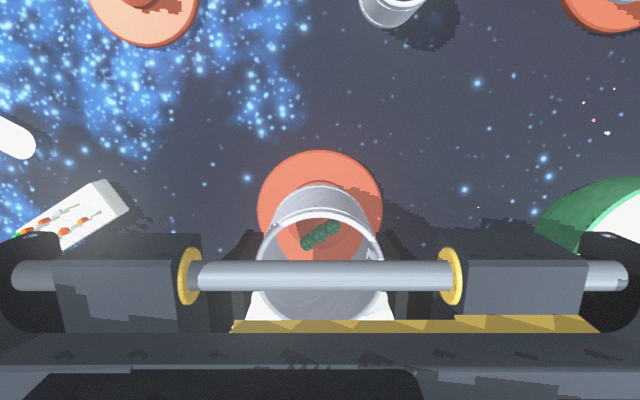

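```bash
python3 -m jog '0 -0.0002 0.004 0 0 0 0.55;0 -0.0002 0.008 0 0 0 0.55;0 -0.0002 0.012 0 0 0 0.55;0 -0.0002 0.016 0 0 0 0.55;0 -0.0002 0.019 0 0 0 0.55;0 -0.0002 0.022 0 0 0 0.55;0 -0.0002 0.025 0 0 0 0.55;0 -0.0002 0.027 0 0 0 0.55;0 -0.0002 0.029 0 0 0 0.55;0 -0.0002 0.0305 0 0 0 0.55;0 -0.0002 0.031 0 0 0 0.55;0 -0.0002 0.031 0 0 0 0.55'
python3 - <<'E'
from h import *
g=hold((.624,-.033),.046,.030,.0145,2); rows()
E
```

```text
clock: 22.68
tcp_pos: [0.6241, -0.0336, 0.054]
orientation: [-0.0, 0.707, 0.707, -0.0]
ft_force: [-0.1, 0.4, -1.1]
finger_gap: 0.685
ring [ 0.6242 -0.0331] former [ 0.6244 -0.0333] tcp [ 0.6242 -0.0337  0.0541] need world dx,dy [ 0.0002 -0.0002]
t 22.78 pos [ 0.6243 -0.0336  0.0542] yaw 90.02 tilt z [ 3.e-04  1.e-04 -1.e+00] gap 0.689 F [ 0.4  0.4 -1.8]
```

```bash
python3 -m jog '0 0 0.001 0 0 0 0.55;0 0 0.002 0 0 0 0.55;0 0 0.0025 0 0 0 0.55;0 0 0.003 0 0 0 0.55;0 0 0.0032 0 0 0 0.55;0 0 0.0032 0 0 0 0.55'
python3 -m jog '0 0 0 0 0 0 0.7;0 0 0 0 0 0 0.73;0 0 0 0 0 0 0.77;0 0 0 0 0 0 0.8;0 0 0 0 0 0 0.85;0 0 -0.01 0 0 0 0.9;0 0 -0.03 0 0 0 1;0 0 -0.06 0 0 0 1;0 0 -0.1 0 0 0 1;0 0 -0.14 0 0 0 1;0 0 -0.145 0 0 0 1;0 0 -0.145 0 0 0 1'
python3 - <<'E'
from h import *
s=state(); g,P=cloud("wrist"); cv2.imwrite("pics/w19.png",g["pixels"]); rows((.474,.01,.195),(.484,.01,.195))
print("F",flange(g,P,s,(.6244,-.0333),.046),"R",rim(g,P,s,(.6244,-.0333),.030,.066))
E
```

```text
clock: 23.28
tcp_pos: [0.6242, -0.0336, 0.0512]
orientation: [-0.0, 0.707, 0.707, 0.0]
ft_force: [-2.4, 0.6, 1.1]
finger_gap: 0.687
clock: 24.28
tcp_pos: [0.6263, -0.0343, 0.2003]
orientation: [0.002, 0.707, 0.707, 0.003]
ft_force: [0.1, 0.3, 0.0]
finger_gap: 0.996
t 24.33 pos [ 0.6249 -0.0337  0.1975] yaw 90.01 tilt z [ 3.e-03  8.e-04 -1.e+00] gap 0.994 F [-0.4  0.5 -0.9]
  shift [ 0.0438 -0.1509  0.0021]
  shift [ 0.0438 -0.1409  0.0021]
F ((array([ 0.62554671, -0.03333343]), np.int64(153), 224), (array([ 0.6243006 , -0.03323525,  0.04489649]), np.int64(182), 224)) R ((array([ 0.62475027, -0.03296922]), np.int64(576), 612), (array([ 0.62472585, -0.03297105,  0.0285854 ]), np.int64(599), 612), np.float64(0.06550420784452077))
```

View pics/w19.png

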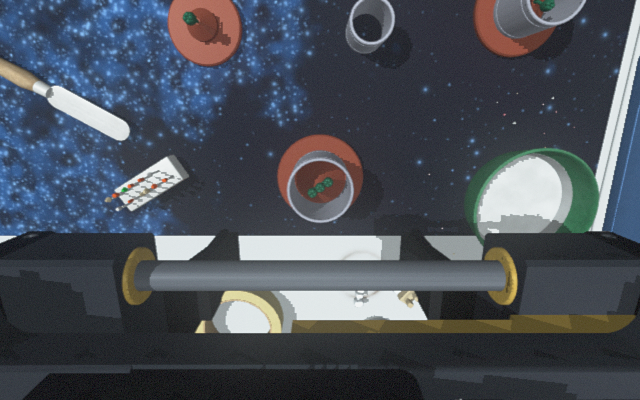

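Large ring seated, with the bridge intact inside it. Next is the small ring.

```bash
python3 -m jog '0.01 -0.035 0 0 0 0 1;0.022 -0.07 0 0 0 0 1;0.033 -0.105 0 0 0 0 1;0.043 -0.135 0 0 0 0 1;0.043 -0.145 0 0 0 0 1;0.043 -0.145 0 0 0 0 1;0.043 -0.145 0 0 0 0 1;0.043 -0.145 0 0 0 0 1'
python3 - <<'E'
from h import *
for i in range(3):
    s=state(); g,P=cloud("wrist")
    r=rim(g,P,s,(.481,.0103),.019,.046); print(r)
cv2.imwrite("pics/w20.png",g["pixels"])
rows((*r[0][0],.033)); print("formerS",flange(g,P,s,(.479,-.1434),.035))
E
```

```text
clock: 25.0
tcp_pos: [0.4795, 0.0091, 0.1954]
orientation: [0.0, 0.707, 0.707, -0.0]
ft_force: [-0.9, -0.6, -0.0]
finger_gap: 0.998
((array([0.48185202, 0.01060939]), np.int64(335), 344), (array([0.48184846, 0.01060819, 0.01767577]), np.int64(338), 344), np.float64(0.04558794034919264))
((array([0.48173436, 0.01061266]), np.int64(327), 341), (array([0.48172601, 0.01061056, 0.01767122]), np.int64(334), 341), np.float64(0.04548874491836091))
((array([0.48170995, 0.01068193]), np.int64(330), 340), (array([0.48170119, 0.01068263, 0.01766534]), np.int64(332), 340), np.float64(0.04556731943339348))
t 25.15 pos [0.4798 0.0087 0.1955] yaw 89.94 tilt z [-3.0e-04 -1.6e-03 -1.0e+00] gap 0.998 F [-1.3 -0.4 -0.4]
  shift [0.0022 0.002  0.1625]
formerS ((array([ 0.47807359, -0.14195545]), np.int64(155), 183), (array([ 0.47753455, -0.14214124,  0.03411697]), np.int64(183), 183))
```

View pics/w20.png

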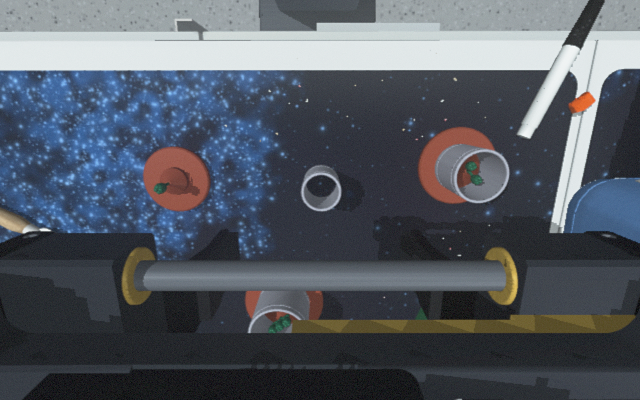

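```bash
python3 -m jog '0.0012 0.001 0.03 0 0 0 1; 0.0012 0.001 0.06 0 0 0 1; 0.0012 0.001 0.09 0 0 0 1; 0.0012 0.001 0.115 0 0 0 1;0.0012 0.001 0.135 0 0 0 0.8; 0.0012 0.001 0.15 0 0 0 0.6;0.0012 0.001 0.159 0 0 0 0.6;0.0012 0.001 0.159 0 0 0 0.6;0.0012 0.001 0.159 0 0 0 0.6;0.0012 0.001 0.159 0 0 0 0.6'
python3 - <<'E'
from h import *
get_image("wrist"); get_image("wrist"); rows((.4813,.0101,.033))
E
```

```text
clock: 25.98
tcp_pos: [0.4812, 0.0104, 0.0377]
orientation: [0.001, 0.707, 0.707, 0.001]
ft_force: [0.5, -0.7, -0.3]
finger_gap: 0.652
t 26.08 pos [0.4812 0.0107 0.0379] yaw 90.01 tilt z [ 2.1e-03  8.0e-04 -1.0e+00] gap 0.619 F [0.8 0.  0.4]
  shift [-0.0006  0.0001  0.0049]
```

```bash
python3 -m jog '-0.0004 0.001 0.004 0 0 0 0.58; -0.0004 0.001 0.004 0 0 0 0.52; -0.0004 0.001 0.004 0 0 0 0.48;-0.0004 0.001 0.004 0 0 0 0.45;-0.0004 0.001 0.004 0 0 0 0.4;-0.0004 0.001 0.004 0 0 0 0.3;-0.0004 0.001 0.004 0 0 0 0.3;-0.0004 0.001 0.004 0 0 0 0.3;-0.0004 0.001 0.004 0 0 0 0.3' 20
python3 -c "
from h import *
get_image('wrist');rows()"
python3 -m jog '0 0 -0.005 0 0 0 0.3;0 0 -0.02 0 0 0 0.3;0 0 -0.04 0 0 0 0.3;0 0 -0.06 0 0 0 0.3;0 0 -0.085 0 0 0 0.3;0 0 -0.085 0 0 0 0.3;-0.03 0 -0.085 0 0 0 0.3;-0.065 0 -0.085 0 0 0 0.3;-0.1 0 -0.085 0 0 0 0.3;-0.13 -0.002 -0.085 0 0 0 0.3;-0.152 -0.003 -0.085 0 0 0 0.3;-0.152 -0.003 -0.085 0 0 0 0.3'
python3 -m jog '0 0 0 0 0 0 0.3;0 0 0 0 0 0 0.3;0 0 0 0 0 0 0.3;0 0 0 0 0 0 0.3'
python3 - <<'E'
from h import *
g=hold((.478,-.143),.035,.019,.0135); rows(); cv2.imwrite("pics/w21.png",g["pixels"])
E
```

```text
clock: 26.83
tcp_pos: [0.4812, 0.0102, 0.0329]
orientation: [-0.0, 0.707, 0.707, 0.0]
ft_force: [-0.8, 0.8, 1.3]
finger_gap: 0.435
t 26.88 pos [0.4812 0.0102 0.0329] yaw 90.02 tilt z [ 2.e-04  2.e-04 -1.e+00] gap 0.432 F [-0.3  0.5  1.1]
clock: 27.88
tcp_pos: [0.4769, -0.1477, 0.1179]
orientation: [0.001, 0.71, 0.704, -0.001]
ft_force: [-0.6, 0.6, -0.3]
finger_gap: 0.438
clock: 28.22
tcp_pos: [0.4783, -0.1404, 0.1176]
orientation: [-0.0, 0.706, 0.708, 0.0]
ft_force: [0.4, 1.3, -1.2]
finger_gap: 0.438
ring [ 0.4779 -0.1401] former [ 0.4777 -0.1432] tcp [ 0.4783 -0.1407  0.1177] need world dx,dy [-0.0002 -0.0031]
t 28.42 pos [ 0.4783 -0.1412  0.1178] yaw 90.08 tilt z [ 1.e-04  2.e-04 -1.e+00] gap 0.434 F [ 0.8  1.1 -0.9]
```

View pics/w21.png

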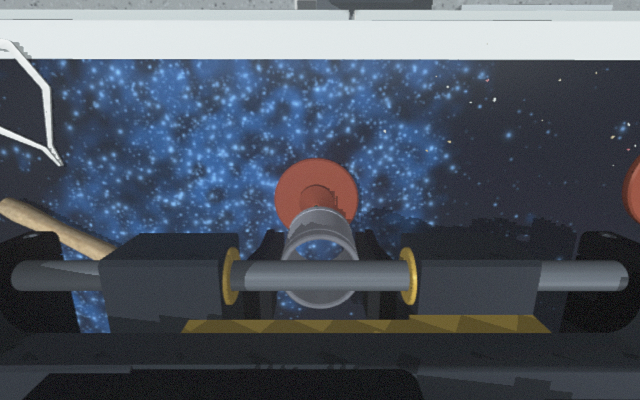

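```bash
python3 -m jog '-0.0025 0 0 0 0 0 0.3;-0.0025 0 0.005 0 0 0 0.3;-0.0025 0 0.01 0 0 0 0.3;-0.0025 0 0.016 0 0 0 0.3;-0.0025 0 0.021 0 0 0 0.3;-0.0025 0 0.021 0 0 0 0.3;-0.0025 0 0.021 0 0 0 0.3;-0.0025 0 0.021 0 0 0 0.3;-0.0025 0 0.021 0 0 0 0.3;-0.0025 0 0.021 0 0 0 0.3'
python3 - <<'E'
from h import *
g=hold((.478,-.143),.035,.019,.0135); rows(); cv2.imwrite("pics/w22.png",g["pixels"])
E
```

```text
clock: 29.25
tcp_pos: [0.4784, -0.1444, 0.0971]
orientation: [0.0, 0.707, 0.707, 0.0]
ft_force: [0.8, -0.7, -0.8]
finger_gap: 0.436
ring [ 0.478  -0.1438] former [ 0.4774 -0.1432] tcp [ 0.4784 -0.1444  0.0971] need world dx,dy [-0.0006  0.0006]
t 29.45 pos [ 0.4783 -0.1443  0.097 ] yaw 90.02 tilt z [ 4.e-04  1.e-04 -1.e+00] gap 0.436 F [-0.7 -0.  -1.2]
```

View pics/w22.png

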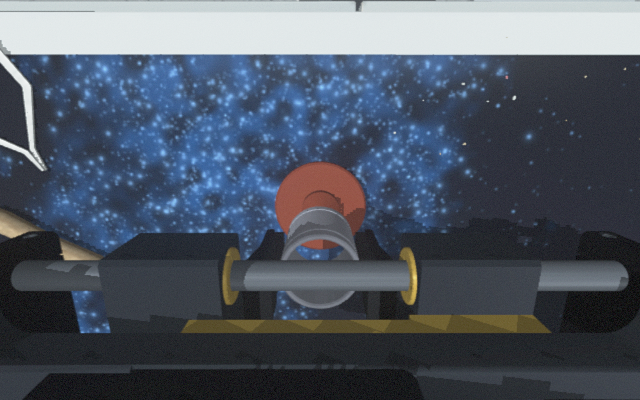

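```bash
python3 -m jog '0.0006 -0.0003 0 0 0 0 0.3;0.0006 -0.0003 0.003 0 0 0 0.3;0.0006 -0.0003 0.007 0 0 0 0.3;0.0006 -0.0003 0.011 0 0 0 0.3;0.0006 -0.0003 0.015 0 0 0 0.3;0.0006 -0.0003 0.019 0 0 0 0.3;0.0006 -0.0003 0.023 0 0 0 0.3;0.0006 -0.0003 0.026 0 0 0 0.3;0.0006 -0.0003 0.026 0 0 0 0.3;0.0006 -0.0003 0.026 0 0 0 0.3;0.0006 -0.0003 0.026 0 0 0 0.3'
python3 - <<'E'
from h import *
g=hold((.478,-.143),.035,.019,.0135); rows(); cv2.imwrite("pics/w23.png",g["pixels"])
E
```

```text
clock: 30.37
tcp_pos: [0.478, -0.1438, 0.0709]
orientation: [0.0, 0.707, 0.707, 0.0]
ft_force: [-0.4, 1.0, 0.3]
finger_gap: 0.439
ring [ 0.4777 -0.1432] former [ 0.4768 -0.1433] tcp [ 0.4781 -0.1438  0.071 ] need world dx,dy [-0.0009 -0.0001]
t 30.57 pos [ 0.4781 -0.1438  0.0711] yaw 90.02 tilt z [ 5.e-04  1.e-04 -1.e+00] gap 0.438 F [ 0.4  0.5 -0.2]
```

View pics/w23.png

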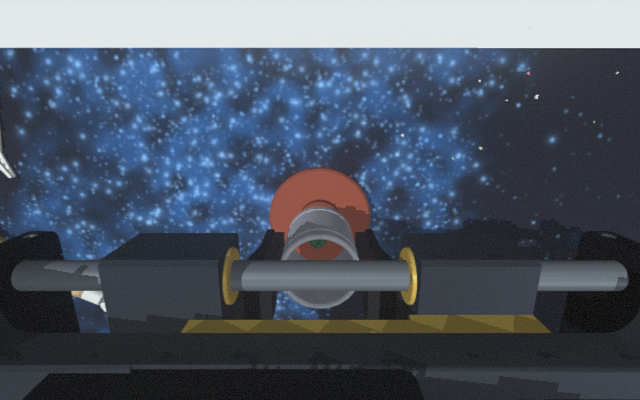

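```bash
python3 -m jog '0 -0.0003 0.003 0 0 0 0.3;0 -0.0003 0.006 0 0 0 0.3;0 -0.0003 0.009 0 0 0 0.3;0 -0.0003 0.012 0 0 0 0.3;0 -0.0003 0.015 0 0 0 0.3;0 -0.0003 0.018 0 0 0 0.3;0 -0.0003 0.021 0 0 0 0.3;0 -0.0003 0.024 0 0 0 0.3;0 -0.0003 0.0255 0 0 0 0.3;0 -0.0003 0.027 0 0 0 0.3;0 -0.0003 0.027 0 0 0 0.3'
python3 - <<'E'
from h import *
g=hold((.478,-.143),.035,.019,.0135,2); rows()
E
```

```text
clock: 31.48
tcp_pos: [0.4774, -0.1437, 0.0436]
orientation: [-0.0, 0.707, 0.707, -0.0]
ft_force: [1.2, -0.2, -1.6]
finger_gap: 0.435
ring [ 0.477  -0.1432] former [ 0.4772 -0.1433] tcp [ 0.4774 -0.1438  0.0437] need world dx,dy [ 0.0002 -0.0001]
t 31.58 pos [ 0.4776 -0.1438  0.0439] yaw 90.01 tilt z [ 1.e-04 -0.e+00 -1.e+00] gap 0.435 F [ 0.5  0.7 -1. ]
```

```bash
python3 -m jog '0 0 0.001 0 0 0 0.3;0 0 0.002 0 0 0 0.3;0 0 0.0025 0 0 0 0.3;0 0 0.0028 0 0 0 0.3;0 0 0.003 0 0 0 0.3;0 0 0.003 0 0 0 0.3'
python3 -m jog '0 0 0 0 0 0 0.45;0 0 0 0 0 0 0.48;0 0 0 0 0 0 0.52;0 0 0 0 0 0 0.57;0 0 0 0 0 0 0.65;0 0 -0.01 0 0 0 0.7;0 0 -0.03 0 0 0 0.8;0 0 -0.06 0 0 0 1;0 0 -0.1 0 0 0 1;0 0 -0.14 0 0 0 1;0 0 -0.155 0 0 0 1;0 0 -0.155 0 0 0 1'
python3 - <<'E'
from h import *
s=state(); g,P=cloud("wrist"); cv2.imwrite("pics/w24.png",g["pixels"]); rows((.43,.01,.21))
print("F",flange(g,P,s,(.4777,-.1433),.035),"R",rim(g,P,s,(.4777,-.1433),.019,.054))
E
```

```text
clock: 32.08
tcp_pos: [0.4776, -0.1437, 0.041]
orientation: [-0.0, 0.707, 0.707, 0.0]
ft_force: [-0.2, 0.9, 1.0]
finger_gap: 0.434
clock: 33.08
tcp_pos: [0.4804, -0.1447, 0.2007]
orientation: [0.003, 0.707, 0.707, 0.004]
ft_force: [1.0, -0.4, -0.5]
finger_gap: 0.981
t 33.13 pos [ 0.479  -0.1441  0.1982] yaw 90.01 tilt z [ 0.0051  0.0014 -1.    ] gap 0.99 F [0.3 0.4 0.5]
  shift [ 0.1541 -0.0489 -0.0118]
F ((array([ 0.47767534, -0.14224957]), np.int64(112), 221), (array([ 0.47741244, -0.14339671,  0.03375001]), np.int64(180), 221)) R ((array([ 0.47817265, -0.1430331 ]), np.int64(338), 350), (array([ 0.47816148, -0.14303363,  0.01767248]), np.int64(342), 350), np.float64(0.05354044785755151))
```

View pics/w24.png

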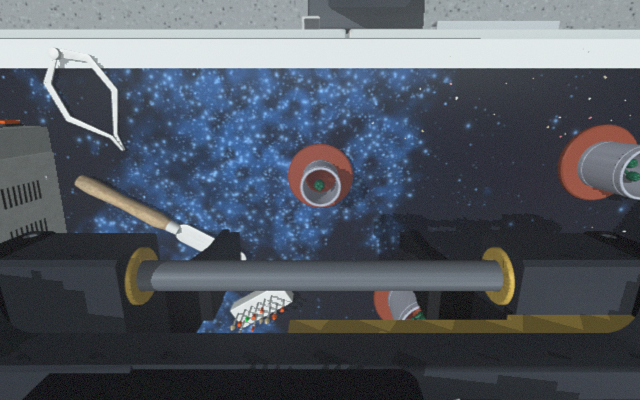

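```bash
python3 -m jog '0.03 -0.01 -0.02 0 0 0 1;0.06 -0.02 -0.04 0 0 0 1;0.1 -0.035 -0.06 0 0 0 1;0.14 -0.05 -0.08 0 0 0 1;0.154 -0.05 -0.1 0 0 0 1;0.154 -0.05 -0.12 0 0 0 1;0.154 -0.05 -0.12 0 0 0 1;0.154 -0.05 -0.12 0 0 0 1'
python3 - <<'E'
from h import *
def tilt(P,c,r,h):
    m=(abs(P[...,2]-h)<.006)&(np.hypot(P[...,0]-c[0],P[...,1]-c[1])<r+.002)&(np.hypot(P[...,0]-c[0],P[...,1]-c[1])>r-.005)
    q=P[m]; A=np.c_[q[:,0]-c[0],q[:,1]-c[1],np.ones(len(q))]; x=np.linalg.lstsq(A,q[:,2],rcond=None)[0]
    return len(q),np.degrees(x[:2]).round(2),x[2].round(4)
for n in("wrist","scene","top"):
    s=state(); g,P=cloud(n); 
    im=g["pixels"]
    if n=="scene": im=cv2.resize(im[150:350,230:430],None,fx=3,fy=3,interpolation=cv2.INTER_CUBIC)
    cv2.imwrite(f"pics/{n}_f.png",im)
    for nm,c,r,h in(("S",(.478,-.143),.019,.054),("M",(.464,.1533),.0245,.06),("L",(.6247,-.033),.03,.066)):
        try: print(n,nm,rim(g,P,s,c,r,h)[0],"tilt",tilt(P,c,r,h))
        except Exception as e: print(n,nm,e)
rows()
E
```

```text
clock: 33.8
tcp_pos: [0.4275, 0.0101, 0.3153]
orientation: [0.0, 0.707, 0.707, -0.0]
ft_force: [0.8, -0.7, 0.2]
finger_gap: 1.003
wrist S (array([ 0.47804117, -0.14229669]), np.int64(179), 192) tilt (247, array([-0.27,  0.12]), np.float64(0.0525))
wrist M (array([0.46428265, 0.15295207]), np.int64(242), 265) tilt (328, array([-0.09, -0.13]), np.float64(0.0585))
wrist L (array([ 0.62396349, -0.03264126]), np.int64(198), 230) tilt (297, array([-0.46,  0.16]), np.float64(0.0644))
scene S (array([ 0.47409676, -0.14072615]), np.int64(35), 47) tilt (76, array([ 0.59, -0.65]), np.float64(0.0512))
scene M (array([0.46134324, 0.15385777]), np.int64(115), 128) tilt (183, array([-0.63, -0.01]), np.float64(0.0577))
scene L (array([ 0.62071099, -0.03141903]), np.int64(59), 76) tilt (119, array([0.51, 0.12]), np.float64(0.0631))
top S (array([ 0.47711874, -0.14320981]), np.int64(56), 57) tilt (64, array([-1.04, -0.26]), np.float64(0.0534))
top M (array([0.464 , 0.1533]), np.int64(0), 0) tilt (0, array([0., 0.]), np.float64(0.0))
top L (array([ 0.62358826, -0.03316113]), np.int64(87), 92) tilt (119, array([ 0.29, -0.46]), np.float64(0.0653))
t 33.95 pos [0.4268 0.0094 0.3141] yaw 89.93 tilt z [-0.003 -0.001 -1.   ] gap 1.0 F [ 0.2 -0.6 -0.7]
  return _methods._mean(a, axis=axis, dtype=dtype,
  ret = ret.dtype.type(ret / rcount)
```

View pics/scene_f.png

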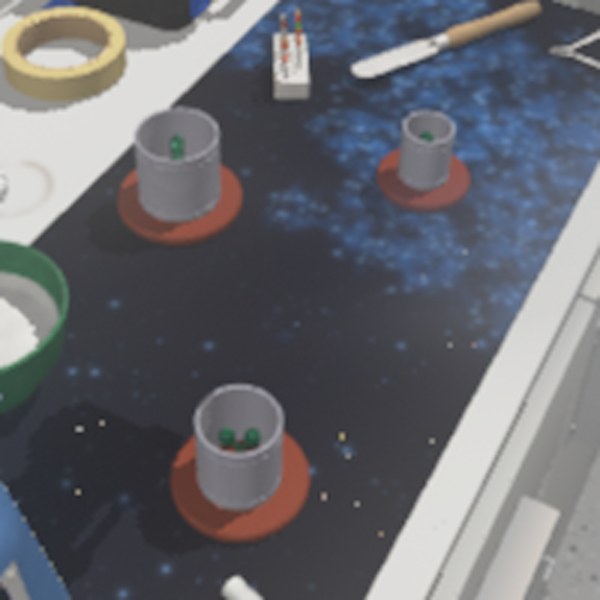

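View pics/wrist_f.png

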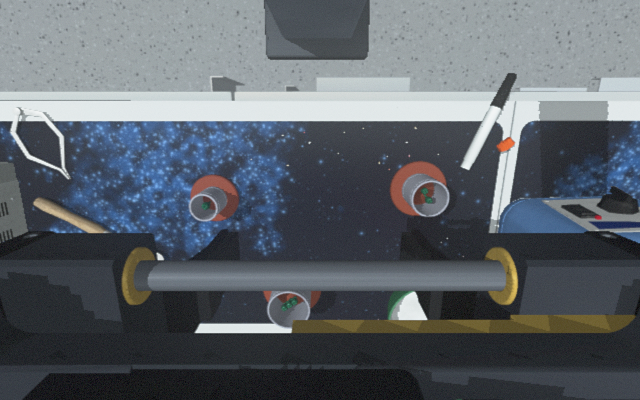

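View pics/top_f.png

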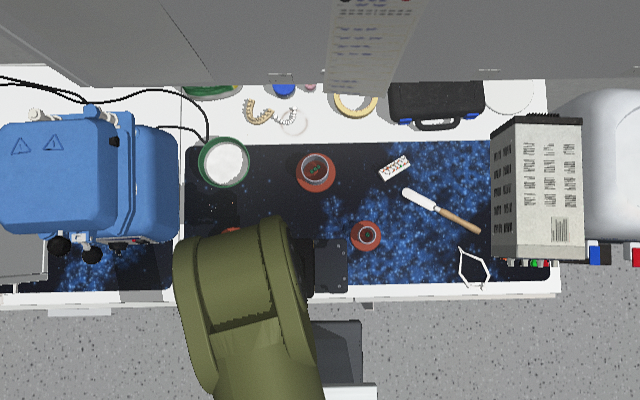

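All three rings sit on their own formers, upright with the wax intact, and the bowl, bur block and spatula haven't moved. Handing in.

```bash
python3 -c "
from plant import *
print(hand_in())"
```

```text
the job is handed in; nothing more can be done
None
```

I put all three rings over their own formers and handed the job in at about 34 s of the 104 s allowed. I stood the small ring on clear mat, moved the medium ring to the medium former and the large ring to the large former. The small ring then went onto the small former.

**Seating:** The wrist camera, just after each release, put the rims at 53.5, 59.5 and 65.5 mm, against 54, 60 and 66 mm when fully seated. That 0.5 mm shortfall was about the same for all three.

**Centring:** While I lowered the rings, each measured within about 0.5 mm of its former's centre in the last view before seating. The force readings I took stayed under about 5 N.

**Final pictures:** They show all three rings upright with the wax visible inside. The bowl, spatula and bur block look to be in their original places.

**Checks that were weak or disagreed:**
- **Scene camera:** it read 2–4 mm off in position and height, with only a few pixels on each rim.
- **Rim tilt:** readings were within about 0.5° from the wrist camera, but up to 1° from the scene and top cameras. I put the larger values down to noise.
- **Top view of the medium ring:** the arm was in the way in the last top picture, so I checked that ring with the wrist and scene cameras only.
- **Flange fits:** some were off by 1–2 mm where a ring hid the edge. I relied on the clearer views instead.

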